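# Pass an instrument cassette under the divider to the clean side

## Task

Slide the blue-gripped steel instrument cassette flat along the counter, through the low flap opening under the white and yellow divider, to the clean side, and draw it on between the rails until it gently presses the yellow spring buffer; never bottom the buffer out. Let go there, with the cassette still pressing the buffer a little, lying flat, and the orange flap hanging closed behind it. Keep the cassette level and leave the other things where they are.

Things in the scene. Friction and masses are not known exactly. Their poses are not given: they have to be found in the camera images.
- cassette: Steel instrument cassette with blue grips: closed flat box 86 (own x) x 200 (own y) x 34 mm high, 0.41 to 0.69 kg. Origin: centre of its underside, z up. Starts right of the divider, +y end roughly towards the opening. The grips stand on its lid at own y = -80 and +80 mm, rising to 72 mm above the underside. Held by one end grip it would droop: drag it along the counter.
- grip_tail (a point): On the cassette's tail grip (own y = -80 mm), 55 mm above the underside. The grip is an upright block 12 mm thick (own x), 36 mm long (own y), from 34 to 72 mm above the underside.
- grip_nose (a point): The same point on the nose grip (own y = +80 mm), same size.
- divider: Fixed white and yellow screen, 284 mm wide (own x), 28 mm thick (own y -14 to +14), 173 mm high. Origin: on the counter, middle of its opening, which is 94 mm wide and 92 mm high: the cassette with its grips passes, a gripper does not. Travel is along own +y, to the clean side on the robot's left.
- lane_mouth (a point): On the counter at the start of the lane, divider's own y = -80 mm. Here two aluminium rails (14 mm high, 10 mm thick) stand about 130 mm apart; they converge to 94 mm apart at own y = -25 mm and run on parallel. The lane's floor is the counter, no step.
- lane_end (a point): On the counter at the clean end of the rails, divider's own y = +330 mm. A grey stop block (85 mm wide, 42 mm high) with a yellow buffer plate on its near side is clamped in the lane, its place not measured: the unpressed plate's face lies at own y between 245 and 305 mm; find it by touch. The block begins 30 mm behind that face.
- flap (a joint): Hinge of the orange flap hanging in the opening from 90 down to 30 mm height, 88 mm wide, 50 g. 0 = hanging closed; up to 1.5 rad as it swings to the divider's +y side. Passing things push it open; it falls shut by its weight.
- buffer (a joint): Travel of the yellow buffer plate (55 mm wide, 5 to 31 mm high), m: 0 unpressed, pushed along the divider's +y to 0.020 at bottom; spring 0.8 N per mm, damping 40 N s/m. When the cassette is let go, the spring pushes it back until friction on the counter (a few N) holds it, some mm in.
- green_cassette: second instrument cassette, same shape and size as the blue one but with green grips, already clean, a bystander. Origin at the centre of its underside.
- detergent: white detergent bottle, 68 mm diameter, 190 mm high, a bystander. Origin at the centre of its underside.
- bowl: steel bowl, 120 mm diameter, 50 mm high, a bystander. Origin at the centre of its underside.
- scrub_brush: cleaning brush lying down, a bystander. Origin at the centre of its underside.
- swab_jar: glass jar with steel cap, 70 mm diameter, 90 mm high, a bystander. Origin at the centre of its underside.
- beaker: clear plastic beaker, 76 mm diameter, 100 mm high, a bystander. Origin at the centre of its underside.
- timer: white timer box, 70 x 70 x 30 mm, a bystander. Origin at the centre of its underside.
Things that resemble listed ones, but are neither listed nor needed, are in the scene too. What is shaped like the cassette but purple or red is not meant. Leave any red look-alike of the part that bears buffer alone.

How it is judged:
By the outcome, as a careful person would: the job done as asked, in the order asked, and still so for the second after the job is handed in, with the robot touching nothing.
It also fails if it takes over 70 s, if anything falls off the work surface, if the arm or the gripper's body presses on something with over 40 N, if the wrist force passes 120 N, or if a joint passes its speed limit or range.

## Robot

A 6-joint arm with a two-finger parallel gripper is mounted at the origin on the work surface. World frame = base frame: x ahead of the robot, y to its left, z up, the work surface at z = 0. Lengths are in m, angles in degrees, forces in N, time in s.
With the tool pointing down it reaches from about 0.35 to 0.875 m from the base axis. Payload 4.2 kg.
Tool frame: the origin (TCP) lies on the mounting face of the last link; the fingertips stand 182 mm ahead of it and the grasp point (between the pads) lies 164 mm ahead of it (r.tcp_to_grasp is the distance from the TCP to the grasp point, in m); z points along the fingers, y is the line along which they close (so a half turn about z gives the same grasp; the last joint's range is limited). The gripper opens to 87 mm and grips with 3 to 60 N. Pads are 19 mm wide; open, the fingers measure 117 mm over their backs; the gripper's body (75 mm by 190 mm) begins 51 mm behind the grasp point.
Start: joints at [78.014, 22.042, 0.453, 0, -68.411, -14.817], TCP at [0.282, 0.558, 0.405] pointing down, gripper open.
Joint ranges: [-179.83, 179.83], [-69.29, 118.12], [-61.27, 80.66], [-181.25, 117.63], [-171.15, -9.14], [-177.46, 177.46]. Speed limits (degrees/s): [159.86, 159.86, 180, 180, 180, 180].

## Interface

Orientations are given as a 3x3 rotation matrix whose columns are the frame's x, y, z axes.
In Python, from station import sense, eyes, r gives the robot as it stands.
- The arm moves only by the tool jog_arm, never from a script. Its argument "increments" is a list of rows, each a list of 4 numbers: the shift along the tool's x, y, z normalised to -1 to 1, where 1 is 0.02 m, then the turn about the tool's z normalised to -1 to 1, where 1 is 0.08 rad. A call has 1 to 10 rows; each row shifts and turns the commanded pose from where the row before left it, along the tool's axes as they then stand; what a row does not reach is not made up. A row lasts 1/10 s, in which the tool goes at most 50 mm and 8.59 degrees, less where a joint would pass 70% of its speed; a pose out of reach is approached as far as the arm can. A call with a number of a shift or a turn outside -1 to 1 is refused whole. A call with a gripper value outside its range is refused whole. "grip" is the finger opening in mm, from 0 to 87, set as the call begins (left out, the last holds). The fingers move at their own pace and stop on an object; the grip force is fixed at half the most. Time passes only in rows, so rows that do not move let the fingers close. It gives the time, the measured TCP pose, the force, the opening and the grip force at its end, in the units of the state.
- sense(): the state, without advancing time (a new reading comes with each control period).
- eyes.capture(name): name is "side" or "top"; returns the picture (480x640x3 uint8, blue, green, red); there is no depth.
- eyes.get_calibration(name): a dict with "camera_matrix" (3x3 intrinsics, pixels), "R" (3x3) and "t" (3): a world point X has camera coordinates R X + t. Camera axes: x right, y down, z forward; pixel columns grow to the right and rows downward; lengths in m; the calibration is good to about 2 mm. A picture is of the moment at which its call begins. get_calibration takes no time and is no camera call.
- r.finish_job(): hands the job in; it is judged then, once.
Trained networks look in the newest picture that a camera, given by its name, has taken for a name from the list of things; names that differ only in an ending like _2 or _b are one class to them, and where a whole thing is asked for, a point or a joint stands for the part that bears it (a point fixed in the world has none). Each returns a list of dicts, best first, with "conf" (0 to 1); they miss things now and then, are a little off and sometimes report something else, mostly with a low value. They report only what shows in the picture. A call takes as long as a camera call. They do not tell look-alikes from the thing itself.
- eyes.spot_in(camera, name): "centre" ([x, y, z] in m, in world coordinates, good to about 4 mm: the middle of the surface that is visible of it).
- eyes.outline_of(camera, name): "mask" (480x640 bool, what is visible of it).
The state is a dict: "time_s": time; "joints": joint angles; "joint_velocities": joint speeds; "effort": joint torques, N m; "tcp_pos": TCP position; "ee_rot": TCP orientation; "wrist_force": force on the tool from outside, world axes, zero at the start; "moment": the same for the moment, N m; "gripper_width": opening from 0.0 (shut) to 1.0 (fully open); "gripper_force": force on a finger pad.
Only numpy, scipy, OpenCV 4.12 (cv2) and the standard library are available. Lean on these libraries where they do the work, as an engineer would, in place of code of your own. Each camera call takes 0.05 s, during which the arm holds its last target. There are 200 camera calls.

## Working session

There is one attempt and no reset: what is moved stays moved. The work goes in short steps, Python scripts to look and compute and a tool call to move; the robot and the scene stay as the last step left them, time stands still between calls to the robot, and variables do not carry over. Pictures are saved under pics/ and viewed, at most 10 in all, crops included, and the job is handed in when it is done.

Besides the shell and the picture viewer there is one more tool, called after ">>>" as name(argument=value, ...), one argument or row to a line, values as JSON. jog_arm: Moves the arm, as the interface text tells. Its arguments: {"type":"object","properties":{"increments":{"type":"array"},"grip":{"type":"number"}},"required":["increments"]}

```bash
mkdir -p pics; ls
python3 - <<'E'
from station import sense, eyes, r
import cv2,numpy as np
s=sense();print(s)
for c in("top","side"):
    cv2.imwrite(f"pics/{c}0.png",eyes.capture(c))
    for n in("cassette","grip_tail","grip_nose","divider","flap","buffer","green_cassette"):
        print(c,n,[(np.round(d['centre'],3).tolist(),round(d['conf'],2)) for d in eyes.spot_in(c,n)])
    k=eyes.get_calibration(c);print(k)
E
```

```text
pics
{'time_s': 0.0, 'joints': array([ 7.80140393e+01,  2.20899120e+01,  3.81920979e-01, -2.90855949e-02,
       -6.84085809e+01, -1.48159198e+01]), 'joint_velocities': array([-0.10888854,  0.03326664, -0.04806546,  0.09056063, -0.01412619,
        0.05812493]), 'effort': array([-1.74753994e-03, -3.90671718e+01,  1.87404263e+01,  4.21996281e+00,
        1.09614540e-02, -1.94722716e-04]), 'tcp_pos': array([0.28170103, 0.55769769, 0.4036825 ]), 'ee_rot': array([[ 8.92486585e-01, -4.51073070e-01, -8.84240891e-04],
       [-4.51073932e-01, -8.92484581e-01, -1.89213750e-03],
       [ 6.43209080e-05,  2.08756535e-03, -9.99997819e-01]]), 'wrist_force': array([-0.69198174, -0.11321566,  1.01228643]), 'moment': array([ 0.02567182, -0.03337652, -0.00099351]), 'gripper_force': 0.0, 'gripper_width': 0.9956104397017369}
top cassette [([0.331, 0.257, 0.034], 0.71), ([0.483, -0.253, 0.038], 0.69), ([0.25, -0.257, 0.031], 0.62)]
top grip_tail [([0.249, -0.254, 0.032], 0.89), ([0.33, 0.258, 0.034], 0.81), ([0.482, -0.251, 0.032], 0.56)]
top grip_nose [([0.249, -0.257, 0.035], 0.83), ([0.329, 0.262, 0
[... 939 characters left out ...]
46, 0.033], 0.91), ([0.247, -0.276, 0.034], 0.86), ([0.478, -0.265, 0.034], 0.57), ([0.678, 0.402, 0.059], 0.53)]
side divider [([0.533, 0.02, 0.103], 0.82)]
side flap [([0.538, 0.032, 0.054], 0.63)]
side buffer [([0.541, 0.301, 0.02], 0.67), ([0.247, 0.432, 0.017], 0.63)]
side green_cassette [([0.74, 0.24, 0.038], 0.96)]
{'camera_matrix': array([[516.64576271,   0.        , 324.26597479],
       [  0.        , 516.64576271, 240.30323045],
       [  0.        ,   0.        ,   1.        ]]), 'R': array([[ 0.95018837, -0.31133704,  0.01453622],
       [-0.22398103, -0.71452649, -0.66278533],
       [ 0.21673614,  0.62651507, -0.74866836]]), 't': array([-0.47615964,  0.16421803,  1.45169683])}
```

View pics/top0.png

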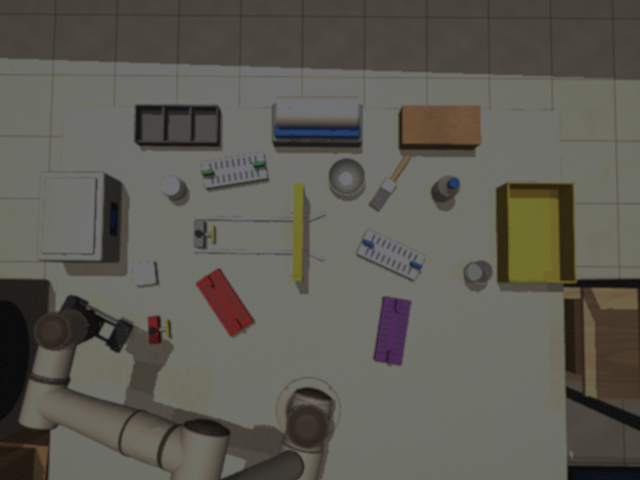

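View pics/side0.png

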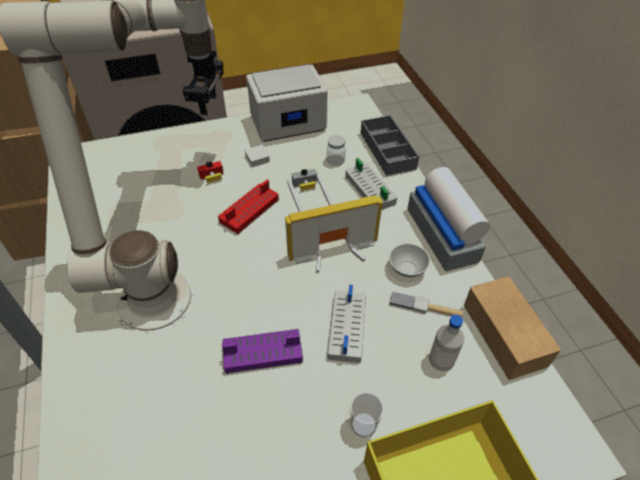

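Blue-gripped cassette: top (391,254), side (347,325). Could be mistaken for it: purple box at top (392,330), red box at (225,302), and green-gripped cassette at (235,170). The target buffer is the yellow plate on the grey block at top (208,234). The red look-alike is at (158,329). I'm choosing the white and steel box with blue grips, to the right of the divider, and will check it in a crop.

```bash
cat > h.py <<'E'
import cv2,numpy as np
from station import sense, eyes, r
def ray(c,uv,z):
    k=eyes.get_calibration(c);K,R,t=k["camera_matrix"],k["R"],k["t"]
    d=R.T@np.linalg.solve(K,[uv[0],uv[1],1.]);o=-R.T@t
    return o+d*(z-o[2])/d[2]
def px(c,X):
    k=eyes.get_calibration(c);p=k["camera_matrix"]@(k["R"]@np.array(X)+k["t"]);return p[:2]/p[2]
def blobs(im,lo,hi,box,amin=8):
    m=cv2.inRange(cv2.cvtColor(im,cv2.COLOR_BGR2HSV),lo,hi);z=np.zeros_like(m)
    x0,y0,x1,y1=box;z[y0:y1,x0:x1]=m[y0:y1,x0:x1]
    n,l,s,c=cv2.connectedComponentsWithStats(z)
    return [(c[i],s[i]) for i in range(1,n) if s[i][4]>=amin],z
E
python3 - <<'E'
from h import *
t=cv2.imread("pics/top0.png");s=cv2.imread("pics/side0.png")
cv2.imwrite("pics/crop.png",np.vstack([cv2.resize(t[175:295,185:445],(780,360),interpolation=cv2.INTER_CUBIC)]))
b,_=blobs(t,(100,120,40),(125,255,255),(350,220,435,290))
P=[]
for c,st in b: print("top blue",c,st,ray("top",c,.06).round(4), ray("top",c,.072).round(4))
b,_=blobs(s,(100,120,40),(125,255,255),(320,275,380,365))
for c,st in b: print("side blue",c,st,ray("side",c,.055).round(4))
b,m=blobs(t,(20,100,60),(35,255,255),(285,175,310,290),20)
for c,st in b: print("yel",c,st,ray("top",c,.173).round(4))
pts=cv2.findNonZero(m); rr=cv2.minAreaRect(pts);print(rr,[ray("top",p,.173).round(4).tolist() for p in cv2.boxPoints(rr)])
o=eyes.capture("top")
for q in eyes.outline_of("top","cassette"):
    m=q["mask"].astype(np.uint8); R=cv2.minAreaRect(cv2.findNonZero(m)); print(q["conf"],R,m.sum())
    if 340<R[0][0]<440 and R[0][1]<285: print([ray("top",p,.03).round(4).tolist() for p in cv2.boxPoints(R)])
E
```

```text
top blue [367.78125 242.8125 ] [363 240  10   7  32] [ 0.5126 -0.1804  0.06  ] [ 0.5118 -0.1794  0.072 ]
top blue [415.21212121 264.63636364] [411 262  10   6  33] [ 0.4469 -0.3254  0.06  ] [ 0.4466 -0.3235  0.072 ]
side blue [349.72727273 292.93181818] [348 285   4  17  44] [ 0.5134 -0.1828  0.055 ]
side blue [345.07692308 343.67307692] [343 336   5  18  52] [ 0.4485 -0.3267  0.055 ]
yel [297.74760383 231.81789137] [293 184  11  97 939] [0.5355 0.0313 0.173 ]
((297.7890930175781, 231.99671936035156), (9.920663833618164, 96.11326599121094), 0.8951737284660339) [[0.3968, 0.0462, 0.173], [0.6748, 0.0448, 0.173], [0.6746, 0.016, 0.173], [0.3966, 0.0177, 0.173]]
0.8 ((390.8219299316406, 254.3024139404297), (65.58261108398438, 28.495956420898438), 24.775142669677734) 1809
[[0.4809, -0.1436, 0.03], [0.562, -0.1805, 0.03], [0.4777, -0.3657, 0.03], [0.3971, -0.3283, 0.03]]
0.72 ((392.3171081542969, 329.7742919921875), (30.372922897338867, 66.0256576538086), 8.583621978759766) 1941
0.68 ((224.23072814941406, 301.34613037109375), (66.84137725830078, 29.953811645507812), 56.3099365234375) 1945
```

View pics/crop.png

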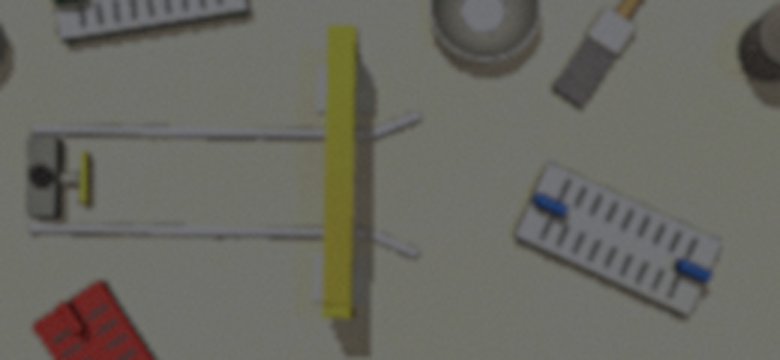

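The crop shows a steel box with blue grips at top pixels (368,243) and (415,265), so it's the right one. The yellow buffer plate on the grey block is at about (213,235), with rails on both sides. Grip spacing measures 159 mm, against 160 expected. I'll rotate the tool first.

>>> jog_arm(
  increments=[
    [0,0,0,1],
    [0,0,0,1],
    [0,0,0,1],
    [0,0,0,1],
    [0,0,0,1],
    [0,0,0,1],
    [0,0,0,1],
    [0,0,0,1],
    [0,0,0,1],
    [0,0,0,1],
  ],
)

```text
time_s: 1.9
tcp_pos: [0.2818, 0.5578, 0.4048]
ee_rot: [[0.295, -0.955, -0.0], [-0.955, -0.295, 0.0], [-0.0, 0.0, -1.0]]
wrist_force: [0.3, 0.2, -0.1]
gripper_width: 1.0
gripper_force: 0.0
```

>>> jog_arm(
  increments=[
    [0,0,0,1],
    [0,0,0,1],
    [0,0,0,1],
    [0,0,0,1],
    [0,0,0,1],
    [0,0,0,1],
    [0,0,0,1],
    [0,0,0,1],
    [0,0,0,1],
    [0,0,0,0.07],
  ],
  grip=60,
)

```text
time_s: 2.9
tcp_pos: [0.2818, 0.5578, 0.4048]
ee_rot: [[-0.41, -0.912, -0.0], [-0.912, 0.41, -0.0], [0.0, 0.0, -1.0]]
wrist_force: [0.8, -0.4, 0.7]
gripper_width: 0.688
gripper_force: 0.0
```

>>> jog_arm(
  increments=[
    [1,-1,0,0],
    [1,-1,0,0],
    [1,-1,0,0],
    [1,-1,0,0],
    [1,-1,0,0],
    [1,-1,0,0],
    [1,-1,0,0],
    [1,-1,0,0],
    [1,-1,0,0],
    [1,-1,0,0],
  ],
)

```text
time_s: 3.9
tcp_pos: [0.3824, 0.2923, 0.405]
ee_rot: [[-0.408, -0.913, 0.0], [-0.913, 0.408, 0.0], [-0.001, -0.0, -1.0]]
wrist_force: [0.6, 0.0, -0.4]
gripper_width: 0.687
gripper_force: 0.0
```

>>> jog_arm(
  increments=[
    [1,-1,0,0],
    [1,-1,0,0],
    [1,-1,0,0],
    [1,-1,0,0],
    [1,-1,0,0],
    [1,-1,0,0],
    [1,-1,0,0],
    [1,-1,0,0],
    [1,-1,0,0],
    [1,-1,0,0],
  ],
)

```text
time_s: 4.9
tcp_pos: [0.4828, 0.0278, 0.405]
ee_rot: [[-0.408, -0.913, 0.001], [-0.913, 0.408, 0.0], [-0.0, -0.001, -1.0]]
wrist_force: [0.6, 0.8, 0.9]
gripper_width: 0.687
gripper_force: 0.0
```

>>> jog_arm(
  increments=[
    [1,-1,0,0],
    [1,-1,0,0],
    [1,-1,0,0],
    [1,-1,0,0],
    [1,-1,0,0],
    [1,-0.6,0,0],
    [1,0,0,0],
    [1,0,0,0],
    [1,0,0,0],
    [1,0,0,0],
  ],
)

```text
time_s: 5.9
tcp_pos: [0.5023, -0.2001, 0.4048]
ee_rot: [[-0.409, -0.913, 0.0], [-0.913, 0.409, -0.0], [-0.0, -0.0, -1.0]]
wrist_force: [-0.1, 1.1, 0.2]
gripper_width: 0.686
gripper_force: 0.0
```

Run:
```python
from h import *
s=sense();print(s['time_s'],s['tcp_pos'],s['ee_rot'].round(4).tolist(),s['joints'].round(1),s['wrist_force'])
t=cv2.imread("pics/top0.png").astype(float).mean(2)
# rails: bright ridge rows per column
A,B=[],[]
for c in range(206,290,4):
    col=t[:,c-2:c+3].mean(1)
    for L,lo,hi in((A,213,225),(B,246,259)):
        w=col[lo:hi]-np.median(col[lo-4:hi+4]);w=np.clip(w,0,None)**2;L.append(ray("top",(c,(w*np.arange(lo,hi)).sum()/w.sum()),.014)[:2])
for L in(A,B):
    L=np.array(L);p=np.polyfit(L[:,1],L[:,0],1);res=L[:,0]-np.polyval(p,L[:,1]);print(p,np.abs(res).max(),np.polyval(p,[.03,.3]))
im=eyes.capture("top")
b,_=blobs(cv2.imread("pics/top0.png"),(20,80,50),(35,255,255),(205,220,222,250))
for c,st in b: print("plate",c,st,ray("top",c,.031),ray("top",(st[0]+st[2],c[1]),.031))
s0=cv2.imread("pics/side0.png");b,_=blobs(s0,(20,80,50),(35,255,255),(290,175,325,195))
for c,st in b: print("plate side",c,st,ray("side",c,.018))
```

```text
5.9 [ 0.50228672 -0.20011805  0.40484012] [[-0.4085, -0.9127, 0.0002], [-0.9127, 0.4085, -0.0], [-0.0001, -0.0002, -1.0]] [ -4.5  13.8 -11.4   0.  -64.7 -19.6] [-0.10920804  1.0583499   0.18961518]
[-0.03905054  0.59866876] 0.015087196215710419 [0.59749724 0.5869536 ]
[-0.02811276  0.48891859] 0.010965865616469783 [0.4880752  0.48048476]
plate [212.83333333 234.33333333] [211 226   4  17  54] [0.53709961 0.29989217 0.031     ] [0.53715297 0.29313751 0.031     ]
plate side [307.18803419 185.31623932] [299 181  17  10 117] [0.53971502 0.30396526 0.018     ]
```

>>> jog_arm(
  increments=[
    [1,0,0,0],
    [1,0,0,0],
    [1,0,0,0],
    [1,0,0,0],
    [1,0,0,0],
    [1,0,0,0],
    [0.82,0,0,0],
    [0,0,1,0],
    [0,0,1,0],
    [0,0,1,0],
  ],
)

```text
time_s: 6.95
tcp_pos: [0.4467, -0.3238, 0.3443]
ee_rot: [[-0.409, -0.913, 0.001], [-0.913, 0.409, -0.0], [-0.0, -0.001, -1.0]]
wrist_force: [0.7, -0.8, 0.0]
gripper_width: 0.692
gripper_force: 0.0
```

>>> jog_arm(
  increments=[
    [0,0,1,0],
    [0,0,1,0],
    [0,0,1,0],
    [0,0,1,0],
    [0,0,0.9,0],
    [0,0,0.5,0],
    [0,0,0,0],
  ],
)

```text
time_s: 7.65
tcp_pos: [0.4465, -0.3235, 0.2355]
ee_rot: [[-0.409, -0.912, -0.003], [-0.912, 0.409, 0.001], [0.0, 0.003, -1.0]]
wrist_force: [-0.1, -0.3, -0.3]
gripper_width: 0.69
gripper_force: 0.0
```

Run:
```python
from h import *
t=cv2.imread("pics/top0.png").astype(float).mean(2)
for lo,hi in((212,228),(244,260)):
    P=[]
    for c in range(216,290,2):
        col=t[lo:hi,c-1:c+2].mean(1);i=int(col.argmax())
        if 0<i<len(col)-1:
            a,b,d=col[i-1:i+2];P.append(ray("top",(c,lo+i+.5*(a-d)/(a-2*b+d)),.014)[:2])
    P=np.array(P,np.float32);v=cv2.fitLine(P,cv2.DIST_HUBER,0,.001,.001).ravel();sl=v[0]/v[1]
    f=lambda y:v[2]+sl*(y-v[3]);print(len(P),sl,f(.03),f(.15),f(.3),np.median(abs(P[:,0]-f(P[:,1]))))
s=eyes.capture("side");cv2.imwrite("pics/grasp.png",cv2.resize(s[220:400,250:450],(800,720))[:600]);cv2.imwrite("pics/g2.png",eyes.capture("top"))
p=px("side",sense()['tcp_pos']-[0,0,.164]);print(p)
```

```text
37 -0.061810303 0.60222995 0.5948127 0.5855411 0.003486216
28 -0.017982708 0.49106294 0.488905 0.4862076 0.0010704249
[344.52316645 339.12006577]
```

View pics/grasp.png

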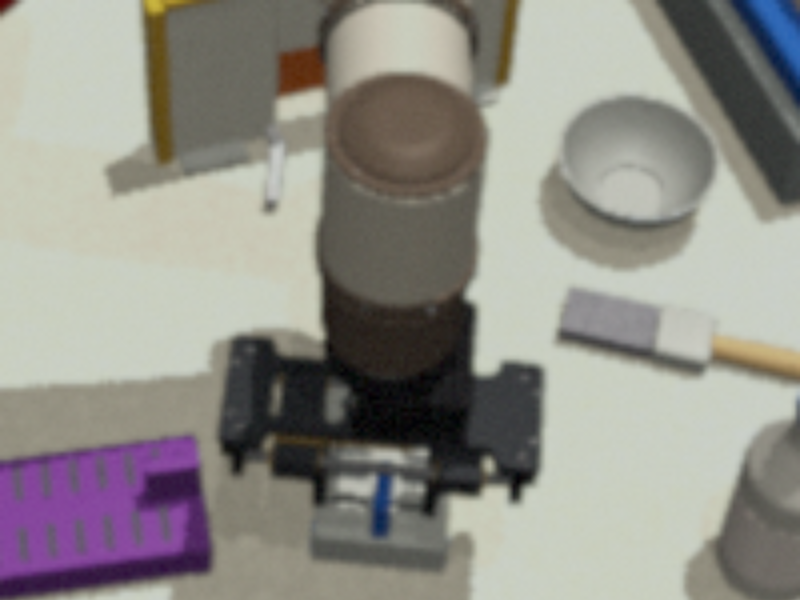

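The view shows the blue grip at about side pixel (345,345), centred between the open fingers. The rest of the view is clear. I'll lower and close.

>>> jog_arm(
  increments=[
    [0,0,0.4,0],
    [0,0,0.35,0],
    [0,0,0,0],
  ],
)

```text
time_s: 8.05
tcp_pos: [0.4463, -0.3236, 0.2209]
ee_rot: [[-0.41, -0.912, -0.002], [-0.912, 0.41, 0.001], [-0.0, 0.002, -1.0]]
wrist_force: [-0.3, 0.3, 0.2]
gripper_width: 0.687
gripper_force: 0.0
```

>>> jog_arm(
  increments=[
    [0,0,0,0],
    [0,0,0,0],
    [0,0,0,0],
    [0,0,0,0],
    [0,0,0,0],
    [0,0,0,0],
    [0,0,0,0],
  ],
  grip=0,
)

```text
time_s: 8.75
tcp_pos: [0.4471, -0.3239, 0.2219]
ee_rot: [[-0.41, -0.912, 0.001], [-0.912, 0.41, -0.001], [0.0, -0.001, -1.0]]
wrist_force: [0.1, 0.8, 0.3]
gripper_width: 0.14
gripper_force: 21.2
```

>>> jog_arm(
  increments=[
    [0,0,0,-0.5],
    [0,0,0,-0.5],
    [0,0,0,-0.5],
    [0,0,0,-0.5],
    [0,0,0,-0.5],
    [0,0,0,-0.5],
    [0,0,0,-0.6],
    [0,0,0,-0.6],
    [0,0,0,-0.56],
    [0,0,0,-0.5],
  ],
)

```text
time_s: 9.75
tcp_pos: [0.4473, -0.3237, 0.2219]
ee_rot: [[-0.001, -1.0, 0.002], [-1.0, 0.001, -0.0], [0.0, -0.002, -1.0]]
wrist_force: [2.0, 1.1, 0.1]
gripper_width: 0.137
gripper_force: 29.9
```

>>> jog_arm(
  increments=[
    [0,-0.3,0,0],
    [0,-0.6,0,0],
    [0,-0.6,0,0],
    [0,-0.6,0,0],
    [0,-0.6,0,0],
    [0,-0.6,0,0],
    [0,-0.6,0,0],
    [0,-0.3,0,0],
    [0,-0.2,0,0],
    [0,0,0,0],
  ],
)

```text
time_s: 10.75
tcp_pos: [0.534, -0.3239, 0.2219]
ee_rot: [[-0.001, -1.0, -0.005], [-1.0, 0.001, 0.001], [-0.001, 0.005, -1.0]]
wrist_force: [-4.8, 0.1, 4.3]
gripper_width: 0.136
gripper_force: 30.1
```

Run:
```python
from h import *
s=sense();print(s['time_s'],s['tcp_pos'],s['ee_rot'].round(4).tolist(),s['joints'].round(1),s['wrist_force'],s['moment'])
im=eyes.capture("top");sd=eyes.capture("side")
cv2.imwrite("pics/t3.png",cv2.resize(im[170:290,180:440],(780,360),interpolation=cv2.INTER_CUBIC))
b,_=blobs(im,(100,120,40),(125,255,255),(330,200,435,290))
for c,st in b: print("top blue",c,st,ray("top",c,.07).round(4))
b,_=blobs(sd,(100,120,40),(125,255,255),(300,235,390,365))
for c,st in b: print("side blue",c,st,ray("side",c,.055).round(4))
```

```text
10.75 [ 0.53395496 -0.32393597  0.2219254 ] [[-0.0012, -1.0, -0.0045], [-1.0, 0.0012, 0.0006], [-0.0006, 0.0045, -1.0]] [-16.4  32.1 -11.8   0.1 -46.3  16.3] [-4.81153776  0.08285903  4.32966751] [0.16862987 1.17248963 0.34979144]
side blue [353.53030303 287.45454545] [351 280   7  16  66] [ 0.5297 -0.1686  0.055 ]
side blue [377.19047619 338.83333333] [374 335   7   9  42] [ 0.5311 -0.3383  0.055 ]
```

View pics/t3.png

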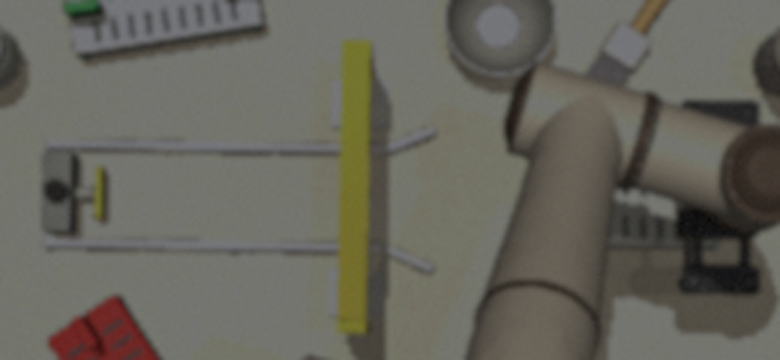

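Run:
```python
from h import *
for n,z,ps in(("rails L/R mid",.014,[(48,146),(48,243),(340,150),(340,250),(430,132),(430,268)]),("plate",.031,[(99,167),(99,220)]),("bar",.173,[(356,41),(354,331)])):
    for p in ps: print(n,p,ray("top",(p[0]/3+180-1/3,p[1]/3+170-1/3),z).round(4))
sd=eyes.capture("side");eyes.capture("top")
b,m=blobs(sd,(3,120,40),(17,255,255),(290,215,370,260),15)
for c,st in b: print("flap",c,st,ray("side",c,.055).round(4))
cv2.imwrite("pics/s3.png",cv2.resize(sd[170:370,260:440],(720,800))[:600])
```

```text
rails L/R mid (48, 146) [0.5885 0.3578 0.014 ]
rails L/R mid (48, 243) [0.4866 0.3556 0.014 ]
rails L/R mid (340, 150) [0.5867 0.0511 0.014 ]
rails L/R mid (340, 250) [0.4817 0.05   0.014 ]
rails L/R mid (430, 132) [ 0.6064 -0.0432  0.014 ]
rails L/R mid (430, 268) [ 0.4636 -0.0442  0.014 ]
plate (99, 167) [0.5653 0.301  0.031 ]
plate (99, 220) [0.51   0.2999 0.031 ]
bar (356, 41) [0.6765 0.031  0.173 ]
bar (354, 331) [0.3968 0.0302 0.173 ]
flap [332.99625468 235.11235955] [320 228  27  16 267] [0.5382 0.0318 0.055 ]
```

View pics/s3.png

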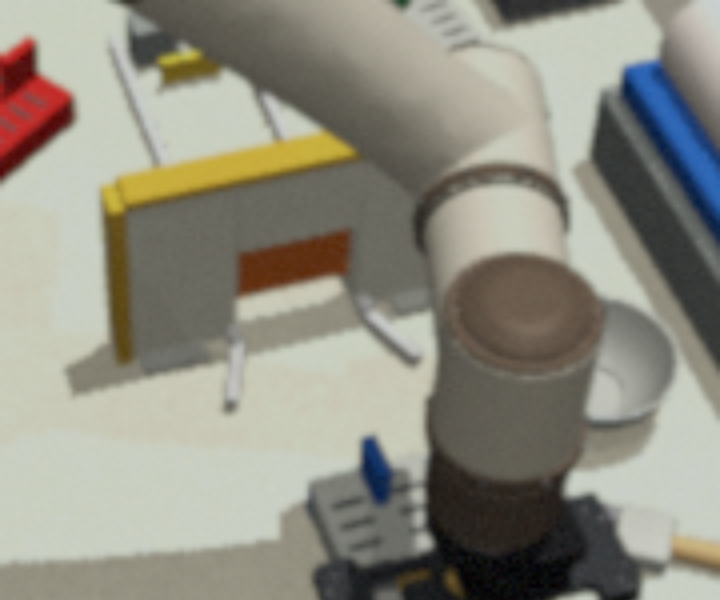

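The side view shows the cassette flat, with its nose grip at side pixel (353,287), facing the opening. The flap is at (333,235). I'll correct the yaw slightly and advance to the mouth.

>>> jog_arm(
  increments=[
    [-0.3,0,0,0.2],
    [-0.5,0.05,0,0.15],
    [-0.5,0.05,0,0],
    [-0.5,0,0,0],
    [-0.5,0,0,0],
    [-0.5,0,0,0],
    [-0.5,0,0,0],
    [-0.4,0,0,0],
    [-0.3,0,0,0],
    [0,0,0,0],
  ],
)

```text
time_s: 11.95
tcp_pos: [0.5349, -0.2426, 0.2219]
ee_rot: [[-0.029, -1.0, 0.0], [-1.0, 0.029, 0.001], [-0.001, -0.0, -1.0]]
wrist_force: [1.4, 3.4, 3.7]
gripper_width: 0.136
gripper_force: 30.0
```

Run:
```python
from h import *
s=sense();print(s['time_s'],s['tcp_pos'],s['ee_rot'].round(4).tolist(),s['wrist_force'],s['moment'])
im=eyes.capture("top");sd=eyes.capture("side")
b,_=blobs(sd,(100,120,40),(125,255,255),(300,225,390,365))
for c,st in b: print("side blue",c,st,ray("side",c,.055).round(4))
cv2.imwrite("pics/b4.png",np.hstack([cv2.resize(im[190:290,280:400],(400,333),interpolation=cv2.INTER_CUBIC),cv2.resize(sd[220:340,280:424],(400,333),interpolation=cv2.INTER_CUBIC)]))
```

```text
11.95 [ 0.53492273 -0.24261773  0.2218779 ] [[-0.0293, -0.9996, 0.0], [-0.9996, 0.0293, 0.0011], [-0.0011, -0.0, -1.0]] [1.4107742  3.40587297 3.73021113] [ 0.9453121  -0.04111775  0.01612987]
side blue [346.05084746 264.50847458] [344 257   6  16  59] [ 0.5374 -0.0862  0.055 ]
side blue [366.38461538 311.94230769] [364 307   6  11  52] [ 0.5344 -0.254   0.055 ]
```

View pics/b4.png

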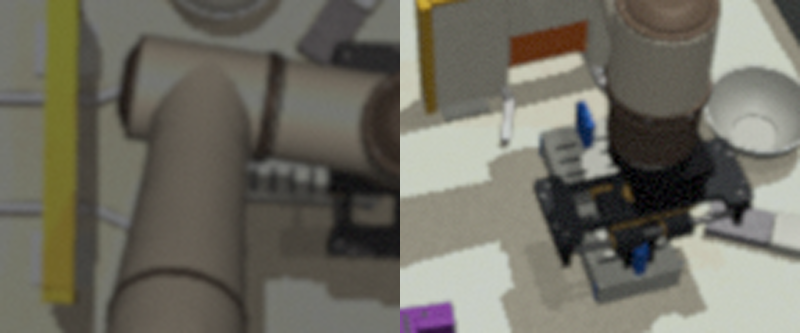

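The cassette's nose grip is at side pixel (346,264), just at the mouth of the rails, and the box is aligned. I'll advance gently and watch the force.

>>> jog_arm(
  increments=[
    [-0.2,0.05,0,-0.1],
    [-0.4,0.05,0,0],
    [-0.4,0.02,0,0],
    [-0.4,0.02,0,0],
    [-0.4,0.01,0,0],
    [-0.4,0.01,0,0],
    [-0.4,0.01,0,0],
    [-0.4,0.01,0,0],
    [-0.4,0.01,0,0],
    [-0.2,0,0,0],
  ],
)

```text
time_s: 13.05
tcp_pos: [0.5325, -0.1714, 0.2219]
ee_rot: [[-0.021, -1.0, -0.0], [-1.0, 0.021, -0.0], [0.0, 0.0, -1.0]]
wrist_force: [-0.0, -5.7, 2.0]
gripper_width: 0.137
gripper_force: 30.0
```

>>> jog_arm(
  increments=[
    [-0.3,0.01,0,0],
    [-0.3,0.01,0,0],
    [-0.3,0.01,0,0],
  ],
)

```text
time_s: 13.35
tcp_pos: [0.5324, -0.1537, 0.2219]
ee_rot: [[-0.022, -1.0, 0.0], [-1.0, 0.022, -0.0], [0.0, -0.0, -1.0]]
wrist_force: [1.4, -5.0, 1.3]
gripper_width: 0.134
gripper_force: 30.0
```

Run:
```python
from h import *
s=sense();print(s['time_s'],s['tcp_pos'],s['ee_rot'].round(4).tolist(),s['wrist_force'],s['moment'])
sd=eyes.capture("side")
b,_=blobs(sd,(100,120,40),(125,255,255),(300,205,390,365))
for c,st in b: print("side blue",c,st,ray("side",c,.055).round(4))
```

```text
13.35 [ 0.53241203 -0.15369173  0.22185333] [[-0.0222, -0.9998, 0.0004], [-0.9998, 0.0222, -0.0004], [0.0004, -0.0004, -1.0]] [ 1.39903001 -5.0325213   1.28044711] [-1.53123091 -0.30187588 -0.12690781]
side blue [335.09677419 241.96774194] [333 235   6  15  62] [0.5354 0.0041 0.055 ]
side blue [353.56140351 286.05263158] [351 281   7  12  57] [ 0.5314 -0.1641  0.055 ]
```

>>> jog_arm(
  increments=[
    [-0.3,0,0,0],
    [-0.3,0.01,0,0],
    [-0.3,0,0,0],
    [-0.3,0.01,0,0],
    [-0.3,0,0,0],
    [-0.3,0.01,0,0],
    [-0.3,0,0,0],
    [-0.3,0.01,0,0],
    [-0.3,0,0,0],
    [-0.3,0.01,0,0],
  ],
)

```text
time_s: 14.4
tcp_pos: [0.5335, -0.0939, 0.2219]
ee_rot: [[-0.022, -1.0, 0.003], [-1.0, 0.022, -0.0], [0.0, -0.003, -1.0]]
wrist_force: [3.9, -6.0, -0.1]
gripper_width: 0.134
gripper_force: 30.0
```

>>> jog_arm(
  increments=[
    [-0.3,0,0,0],
    [-0.3,0.01,0,0],
    [-0.3,0,0,0],
    [-0.3,0.01,0,0],
    [-0.3,0,0,0],
    [-0.3,0.01,0,0],
    [-0.3,0,0,0],
    [-0.3,0.01,0,0],
    [-0.3,0,0,0],
    [0,0,0,0],
  ],
)

```text
time_s: 15.4
tcp_pos: [0.5345, -0.0389, 0.2221]
ee_rot: [[-0.021, -1.0, 0.005], [-1.0, 0.021, 0.001], [-0.001, -0.005, -1.0]]
wrist_force: [4.8, -0.8, 0.6]
gripper_width: 0.136
gripper_force: 30.0
```

Run:
```python
from h import *
s=sense();print(s['time_s'],s['tcp_pos'],s['wrist_force'],s['moment'])
sd=eyes.capture("side");im=eyes.capture("top")
for n,I,bx,z in(("side",sd,(300,155,370,365),.055),("top",im,(220,210,340,260),.07)):
  b,_=blobs(I,(100,120,40),(125,255,255),bx)
  for c,st in b: print(n,c,st,ray(n,c,z).round(4))
cv2.imwrite("pics/b5.png",np.hstack([cv2.resize(im[190:290,190:310],(400,333),interpolation=cv2.INTER_CUBIC),cv2.resize(sd[150:300,265:415],(400,333),interpolation=cv2.INTER_CUBIC)]))
```

```text
15.4 [ 0.53451366 -0.03887524  0.22209363] [ 4.82868364 -0.81287648  0.64854764] [-0.23975318 -1.46032421 -0.10401859]
side [340.55172414 254.75862069] [338 249   6  13  58] [ 0.5344 -0.0473  0.055 ]
```

View pics/b5.png

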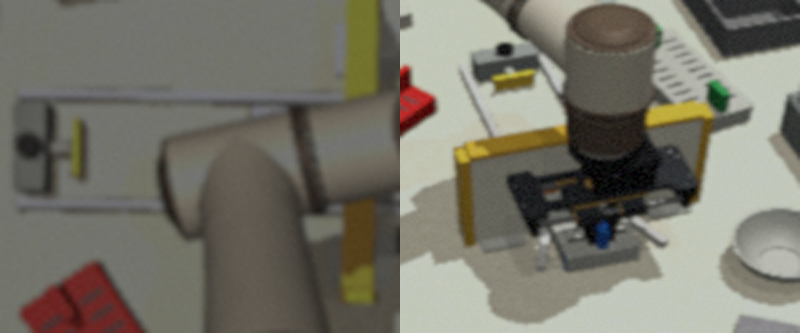

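The picture shows the tail grip at side (340,255) close to the divider and the cassette flat between the rails, under the flap. I'll release, rise over the divider and re-grip the nose.

>>> jog_arm(
  increments=[
    [0,0,0,0],
    [0,0,0,0],
    [0,0,0,0],
    [0,0,0,0],
    [0,0,-0.5,0],
    [0,0,-1,0],
    [0,0,-1,0],
    [0,0,-1,0],
    [0,0,-1,0],
    [0,0,-1,0],
  ],
  grip=60,
)

```text
time_s: 16.5
tcp_pos: [0.5327, -0.0399, 0.3333]
ee_rot: [[-0.022, -1.0, 0.0], [-1.0, 0.022, 0.0], [-0.0, -0.0, -1.0]]
wrist_force: [0.3, -0.3, -0.2]
gripper_width: 0.688
gripper_force: 0.0
```

>>> jog_arm(
  increments=[
    [0,0,-1,0],
    [0,0,-1,0],
    [0,0,-1,0],
    [0,0,-1,0],
    [0,0,0,0],
  ],
)

```text
time_s: 17.0
tcp_pos: [0.5332, -0.0399, 0.4155]
ee_rot: [[-0.021, -1.0, 0.007], [-1.0, 0.021, 0.001], [-0.001, -0.007, -1.0]]
wrist_force: [0.8, -0.4, -0.0]
gripper_width: 0.691
gripper_force: 0.0
```

>>> jog_arm(
  increments=[
    [-0.5,0,0,0],
    [-1,0,0,0],
    [-1,0,0,0],
    [-1,0,0,0],
    [-1,0,0,0],
    [-1,0,0,0],
    [-1,0,0,0],
    [-1,0,0,0],
    [-0.5,0,0,0],
    [0,0,0,0],
  ],
)

```text
time_s: 18.0
tcp_pos: [0.5363, 0.1214, 0.4108]
ee_rot: [[-0.02, -1.0, -0.002], [-1.0, 0.02, -0.001], [0.001, 0.002, -1.0]]
wrist_force: [-0.0, -0.1, -0.2]
gripper_width: 0.687
gripper_force: 0.0
```

Run:
```python
from h import *
s=sense();print(s['time_s'],s['tcp_pos'],s['wrist_force'],s['moment'])
sd=eyes.capture("side");im=eyes.capture("top")
for n,I,bx,z in(("side",sd,(290,155,370,365),.055),("top",im,(220,210,340,260),.07)):
  b,_=blobs(I,(100,100,30),(128,255,255),bx,4)
  for c,st in b: print(n,c,st,ray(n,c,z).round(4))
cv2.imwrite("pics/b6.png",np.hstack([cv2.resize(im[190:290,190:310],(400,333),interpolation=cv2.INTER_CUBIC),cv2.resize(sd[150:300,265:415],(400,333),interpolation=cv2.INTER_CUBIC)]))
```

```text
18.0 [0.53634351 0.12135855 0.41075231] [-0.01094725 -0.07590261 -0.17816371] [-0.00339445 -0.03206687 -0.03927494]
side [339.39705882 252.92647059] [337 246   6  16  68] [ 0.5335 -0.0398  0.055 ]
top [322.35897436 236.41025641] [317 235  11   4  39] [ 0.5304 -0.041   0.07  ]
```

View pics/b6.png

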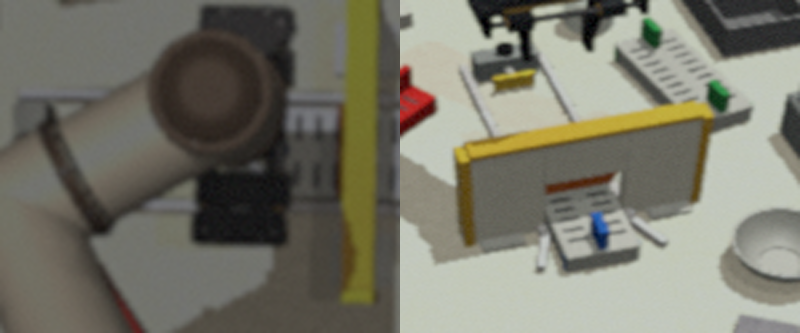

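The tail grip is at side (339,253), with the cassette flat and straight in the lane. The nose grip should be under the hand. I'll descend and grip.

>>> jog_arm(
  increments=[
    [0,0.05,1,0],
    [0,0,1,0],
    [0,0,1,0],
    [0,0,1,0],
    [0,0,1,0],
    [0,0,1,0],
    [0,0,1,0],
    [0,0,1,0],
    [0,0,0.7,0],
    [0,0,0.3,0],
  ],
)

```text
time_s: 19.1
tcp_pos: [0.5352, 0.119, 0.2303]
ee_rot: [[-0.023, -1.0, -0.003], [-1.0, 0.023, -0.001], [0.001, 0.003, -1.0]]
wrist_force: [0.2, -0.3, -0.1]
gripper_width: 0.689
gripper_force: 0.0
```

>>> jog_arm(
  increments=[
    [0,0,0.3,0],
    [0,0,0.2,0],
    [0,0,0,0],
  ],
)

```text
time_s: 19.4
tcp_pos: [0.5356, 0.12, 0.2217]
ee_rot: [[-0.022, -1.0, -0.0], [-1.0, 0.022, -0.0], [0.0, 0.0, -1.0]]
wrist_force: [-0.2, -0.3, 0.1]
gripper_width: 0.691
gripper_force: 0.0
```

>>> jog_arm(
  increments=[
    [0,0,0,0],
    [0,0,0,0],
    [0,0,0,0],
    [0,0,0,0],
    [0,0,0,0],
    [0,0,0,0],
    [0,0,0,0],
  ],
  grip=0,
)

```text
time_s: 20.1
tcp_pos: [0.5364, 0.1205, 0.2221]
ee_rot: [[-0.021, -1.0, 0.003], [-1.0, 0.021, 0.001], [-0.001, -0.003, -1.0]]
wrist_force: [8.5, -2.1, -3.2]
gripper_width: 0.136
gripper_force: 14.6
```

>>> jog_arm(
  increments=[
    [-0.2,0,0,0],
    [-0.3,0,0,0],
    [-0.4,0,0,0],
    [-0.4,0,0,0],
    [-0.4,0,0,0],
    [-0.4,0,0,0],
    [-0.4,0,0,0],
    [-0.4,0,0,0],
    [-0.3,0,0,0],
    [-0.2,0,0,0],
  ],
)

```text
time_s: 21.1
tcp_pos: [0.5375, 0.1873, 0.2219]
ee_rot: [[-0.02, -1.0, -0.0], [-1.0, 0.02, -0.003], [0.003, 0.0, -1.0]]
wrist_force: [3.6, -6.8, 0.4]
gripper_width: 0.14
gripper_force: 29.9
```

Run:
```python
from h import *
s=sense();print(s['time_s'],s['tcp_pos'],s['wrist_force'],s['moment'],s['gripper_force'])
sd=eyes.capture("side")
b,_=blobs(sd,(100,100,30),(128,255,255),(280,155,370,270),4)
for c,st in b: print(c,st,ray("side",c,.055).round(4))
b,_=blobs(sd,(20,80,50),(35,255,255),(290,175,325,195))
for c,st in b: print("plate",c,st,ray("side",c,.018).round(4))
```

```text
21.1 [0.5375155  0.18730686 0.22193339] [ 3.6435247  -6.81376904  0.40965174] [-1.71138971 -1.13408999  0.29154782] 29.881352386437356
[317.21428571 200.57142857] [315 195   6  11  56] [0.538  0.1872 0.055 ]
[332.82608696 237.11594203] [330 231   7  14  69] [0.5351 0.0244 0.055 ]
plate [300.88235294 184.58823529] [299 183   5   4  17] [0.5204 0.3138 0.018 ]
```

>>> jog_arm(
  increments=[
    [-0.3,0.01,0,0],
    [-0.4,0,0,0],
    [-0.4,0.01,0,0],
    [-0.4,0,0,0],
    [-0.4,0.01,0,0],
    [-0.4,0,0,0],
    [-0.3,0.01,0,0],
    [-0.2,0,0,0],
    [-0.1,0,0,0],
    [0,0,0,0],
  ],
)

```text
time_s: 22.15
tcp_pos: [0.5379, 0.2452, 0.2219]
ee_rot: [[-0.021, -1.0, -0.001], [-1.0, 0.021, -0.002], [0.002, 0.0, -1.0]]
wrist_force: [3.0, -4.9, 2.3]
gripper_width: 0.137
gripper_force: 29.9
```

>>> jog_arm(
  increments=[
    [-0.1,0,0,0],
    [-0.1,0,0,0],
    [-0.1,0,0,0],
  ],
)

```text
time_s: 22.45
tcp_pos: [0.538, 0.2507, 0.2219]
ee_rot: [[-0.021, -1.0, -0.001], [-1.0, 0.021, -0.003], [0.003, 0.001, -1.0]]
wrist_force: [3.4, -6.5, 1.6]
gripper_width: 0.135
gripper_force: 29.9
```

>>> jog_arm(
  increments=[
    [-0.1,0,0,0],
    [-0.1,0,0,0],
    [-0.1,0,0,0],
  ],
)

```text
time_s: 22.75
tcp_pos: [0.538, 0.2567, 0.2219]
ee_rot: [[-0.021, -1.0, -0.001], [-1.0, 0.021, -0.003], [0.003, 0.001, -1.0]]
wrist_force: [3.1, -6.1, 2.5]
gripper_width: 0.135
gripper_force: 29.9
```

>>> jog_arm(
  increments=[
    [-0.1,0,0,0],
    [-0.1,0,0,0],
    [-0.1,0,0,0],
  ],
)

```text
time_s: 23.05
tcp_pos: [0.5381, 0.2626, 0.2219]
ee_rot: [[-0.021, -1.0, -0.001], [-1.0, 0.021, -0.004], [0.004, 0.001, -1.0]]
wrist_force: [2.4, -6.2, 2.4]
gripper_width: 0.138
gripper_force: 29.9
```

>>> jog_arm(
  increments=[
    [-0.1,0,0,0],
    [-0.1,0,0,0],
  ],
)

```text
time_s: 23.25
tcp_pos: [0.5382, 0.2666, 0.2219]
ee_rot: [[-0.022, -1.0, -0.002], [-1.0, 0.022, -0.004], [0.004, 0.002, -1.0]]
wrist_force: [1.7, -7.1, 1.6]
gripper_width: 0.139
gripper_force: 29.9
```

>>> jog_arm(
  increments=[
    [-0.1,0,0,0],
    [-0.1,0,0,0],
  ],
)

```text
time_s: 23.45
tcp_pos: [0.5382, 0.2706, 0.2219]
ee_rot: [[-0.022, -1.0, -0.002], [-1.0, 0.022, -0.004], [0.004, 0.002, -1.0]]
wrist_force: [2.6, -6.0, 2.2]
gripper_width: 0.135
gripper_force: 29.9
```

>>> jog_arm(
  increments=[
    [-0.1,0,0,0],
    [-0.1,0,0,0],
  ],
)

```text
time_s: 23.65
tcp_pos: [0.5383, 0.2746, 0.2219]
ee_rot: [[-0.022, -1.0, -0.002], [-1.0, 0.022, -0.004], [0.004, 0.002, -1.0]]
wrist_force: [1.4, -6.1, 2.6]
gripper_width: 0.135
gripper_force: 29.9
```

>>> jog_arm(
  increments=[
    [-0.1,0,0,0],
    [-0.1,0,0,0],
  ],
)

```text
time_s: 23.85
tcp_pos: [0.5383, 0.2786, 0.2219]
ee_rot: [[-0.021, -1.0, -0.002], [-1.0, 0.021, -0.004], [0.004, 0.002, -1.0]]
wrist_force: [1.3, -5.6, 2.2]
gripper_width: 0.137
gripper_force: 29.9
```

>>> jog_arm(
  increments=[
    [-0.1,0,0,0],
    [-0.1,0,0,0],
  ],
)

```text
time_s: 24.05
tcp_pos: [0.5384, 0.2822, 0.2219]
ee_rot: [[-0.021, -1.0, -0.002], [-1.0, 0.021, -0.005], [0.005, 0.002, -1.0]]
wrist_force: [1.5, -10.4, 3.6]
gripper_width: 0.138
gripper_force: 29.9
```

>>> jog_arm(
  increments=[
    [-0.1,0,0,0],
    [-0.1,0,0,0],
  ],
)

```text
time_s: 24.25
tcp_pos: [0.5386, 0.2855, 0.2219]
ee_rot: [[-0.021, -1.0, -0.003], [-1.0, 0.021, -0.007], [0.007, 0.003, -1.0]]
wrist_force: [3.3, -12.8, 4.2]
gripper_width: 0.135
gripper_force: 29.9
```

>>> jog_arm(
  increments=[
    [-0.1,0,0,0],
    [0,0,0,0],
    [0,0,0,0],
  ],
)

```text
time_s: 24.55
tcp_pos: [0.5386, 0.2872, 0.222]
ee_rot: [[-0.022, -1.0, -0.003], [-1.0, 0.022, -0.007], [0.007, 0.003, -1.0]]
wrist_force: [3.1, -11.1, 5.3]
gripper_width: 0.134
gripper_force: 29.9
```

Run:
```python
from h import *
s=sense();print(s['time_s'],s['tcp_pos'],s['wrist_force'],s['moment'],s['gripper_force'])
sd=eyes.capture("side")
b,_=blobs(sd,(100,100,30),(128,255,255),(280,155,370,270),4)
for c,st in b: print(c,st,ray("side",c,.055).round(4))
b,_=blobs(sd,(3,120,40),(17,255,255),(290,205,370,260),15)
for c,st in b: print("flap",c,st,ray("side",c,.055).round(4))
```

```text
24.55 [0.53858735 0.28721703 0.22198422] [  3.07054023 -11.08921256   5.27694122] [-3.05387547 -0.94622925  0.27407944] 29.870284697972238
[308.46969697 181.25757576] [306 175   6  14  66] [0.5381 0.2827 0.055 ]
flap [333.03731343 235.08955224] [320 228  28  16 268] [0.5384 0.0319 0.055 ]
```

Contact came at about y = 0.279 m and the plate is pressed in roughly 8–9 mm, well short of the 20 mm bottom. The flap is back at its closed pixel (333,235). I'll release and retreat upward.

>>> jog_arm(
  increments=[
    [0,0,0,0],
    [0,0,0,0],
    [0,0,0,0],
    [0,0,0,0],
    [0,0,0,0],
    [0,0,-0.3,0],
    [0,0,-0.6,0],
    [0,0,-1,0],
    [0,0,-1,0],
    [0,0,-1,0],
  ],
  grip=60,
)

```text
time_s: 25.6
tcp_pos: [0.5385, 0.2902, 0.3018]
ee_rot: [[-0.022, -1.0, 0.001], [-1.0, 0.022, 0.001], [-0.001, -0.001, -1.0]]
wrist_force: [-0.2, 0.5, -0.2]
gripper_width: 0.69
gripper_force: 0.0
```

>>> jog_arm(
  increments=[
    [0,0,-1,0],
    [0,0,-1,0],
    [0,0,-1,0],
    [-1,1,-1,0],
    [-1,1,-1,0],
    [-1,1,0,0],
    [-1,1,0,0],
    [-1,1,0,0],
    [-1,1,0,0],
    [-1,1,0,0],
  ],
)

```text
time_s: 26.6
tcp_pos: [0.4006, 0.4337, 0.4012]
ee_rot: [[-0.022, -1.0, 0.001], [-1.0, 0.022, 0.002], [-0.002, -0.001, -1.0]]
wrist_force: [0.4, 0.7, 0.0]
gripper_width: 0.691
gripper_force: 0.0
```

Run:
```python
from h import *
s=sense();print(s['time_s'],s['tcp_pos'],s['wrist_force'])
sd=eyes.capture("side");im=eyes.capture("top")
for n,I,bx,z in(("side",sd,(280,155,370,270),.055),("top",im,(190,215,340,260),.07)):
  b,_=blobs(I,(100,100,30),(128,255,255),bx,4)
  for c,st in b: print(n,c,st,ray(n,c,z).round(4))
b,_=blobs(sd,(3,120,40),(17,255,255),(290,205,370,260),15)
for c,st in b: print("flap",c,st)
b,_=blobs(im,(20,80,50),(35,255,255),(200,220,222,250),4)
for c,st in b: print("plate",c,st,ray("top",c,.031).round(4))
cv2.imwrite("pics/b7.png",np.hstack([cv2.resize(im[190:290,190:310],(400,333),interpolation=cv2.INTER_CUBIC),cv2.resize(sd[150:300,265:415],(400,333),interpolation=cv2.INTER_CUBIC)]))
```

```text
26.6 [0.40055999 0.43370228 0.40119071] [0.36052781 0.74801298 0.03267932]
side [307.48333333 180.35      ] [304 174   7  15  60] [0.5363 0.288  0.055 ]
top [217.09756098 234.46341463] [212 233  11   4  41] [0.5338 0.2803 0.07  ]
top [268.87804878 235.46341463] [264 234  11   4  41] [0.532  0.1222 0.07  ]
flap [333.04494382 235.10861423] [320 228  28  16 267]
plate [210.5 229. ] [210 226   2   7  12] [0.5537 0.3075 0.031 ]
plate [210.28571429 238.64285714] [209 236   3   7  14] [0.5236 0.3076 0.031 ]
```

View pics/b7.png

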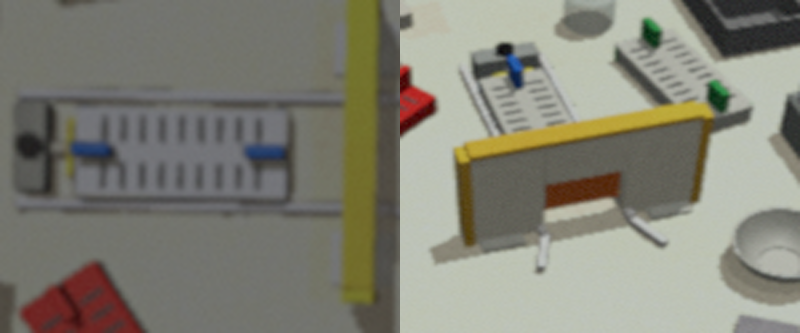

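The cassette lies flat between the rails, nose grip at top (217,234). The plate has moved from column 212.8 to about 210.4, still pressed several mm, and the flap hangs closed at side (333,235). The hand is clear.

```bash
python3 -c "
from station import r
print(r.finish_job())"
```

```text
the job is handed in; nothing more can be done
None
```

I handed the job in at about 27 s. The blue-gripped cassette lies flat between the rails, still pressing the buffer in by roughly 5–7 mm of its 20 mm, with the flap closed behind it, the robot clear, and no sign that anything else was moved.

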